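Spring clip held open over an order card

TASK

On the packing bench, first slide the order card along its track by the black grip until the middle of the card lines up with the steel pointer behind it. Then squeeze the steel spring clip off the strip it is parked on and hold it wide open, jaws down, around the middle of the card's top edge: one jaw on each side, neither touching the card, ready for a packing slip to be tucked in. Finish while still squeezing and holding the clip there; do not let go, and leave the other things on the bench alone.

Things in the scene. Friction and masses are not known exactly. Their poses are not given: they have to be found in the camera images.
- carriage (a joint): position of the card carriage along its track in m, 0 to 0.16; it grows along the +y axis of point card_top. Friction about 1.5 N; it stays where it is left.
- card_top (a point): middle of the top edge of the order card, 120 mm above the table. The card is a stiff upright board, 100 mm wide (its y axis, the direction of the track), 3 mm thick (its x axis), 86 mm high; z is up. It is fixed in the carriage and moves with it.
- slide_grip (a point): centre of the black grip of the carriage, a block 20 mm (x) by 22 mm (y) by 32 mm high on a thin post, its centre 80 mm above the table and 50 mm from the card on the card's -x side (the robot's side). Same axes as card_top.
- pointer_tip (a point): tip of the fixed steel pointer, 23 mm behind the plane of the card (+x side) and 86 mm above the table, on a thin post 62 mm behind the card. Its axes are parallel to those of card_top: the card is lined up when card_top and pointer_tip agree along that y axis.
- clip_pivot (a point): pivot (hinge axis, mid-width) of the loose steel spring clip, 0.05 kg, made like a clothes peg: two sprung halves 26 mm wide (y), jaws down, handles up (z), squeezed along x. The frame belongs to the +x half and leans with it, by half the opening. Parked: pivot 111 mm above the table; jaw tips 31 mm below it; handle ends, round bars, 38 mm above it, 49 mm over their outsides.
- clip_jaw (a joint): opening angle of the clip, rad: 0 clamped on a 3 mm sheet, -0.08 shut, 0.70 fully squeezed (stop). Fully squeezed: handle ends 43 mm above the pivot and 21 mm over their outsides, lips 21 mm apart. Squeezing the handle ends takes 4 N at first, 10 N at full opening.
- lip_a (a point): middle of the inner face of one lip (on the clip's +x half), 27 mm below the pivot when parked; each lip is a flat pad 26 mm wide and 8 mm high at the end of the jaw.
- lip_b (a point): the same point on the other lip (the -x half).
- strip: fixed parking strip of the clip: an upright aluminium sheet 3 mm thick (x), 70 mm wide (y), its top edge 92 mm above the table, on a foot 70 x 90 x 12 mm. Origin on the table under the sheet's centre. The clip is clamped astride its top edge, the edge 19 mm below its pivot, within 15 mm of the sheet's middle, its x axis along the strip's x axis.
- carton: loose closed cardboard carton 100 x 75 x 60 mm, origin at the centre of its underside. To be left alone.
- tape: loose roll of packing tape, 90 mm across, 45 mm high, origin at the centre of its underside. To be left alone.
- driver: loose screwdriver lying on the bench, black handle. To be left alone.
- stand: the fixed card stand with its track (115 x 300 x 12 mm base plate), carrying the carriage, card and grip. Origin on the table under the plane of the card at mid-track; same axes as card_top.
There are look-alikes about, which are no part of the job. What is shaped like the part that bears clip_pivot but orange or yellow is not meant.

How it is judged:
By the outcome, as a careful person would: the job done as asked, in the order asked, and still so for the second after the job is handed in, while the arm keeps its last pose, push and grip.
It also fails if it takes over 53 s, if anything falls off the work surface, if the arm or the gripper's body presses on something with over 40 N, if the wrist force passes 120 N, or if a joint passes its speed limit or range.

ROBOT

A 6-joint arm with a two-finger parallel gripper is mounted at the origin on the work surface. World frame = base frame: x ahead of the robot, y to its left, z up, the work surface at z = 0. Lengths are in m, angles in rad, forces in N, time in s.
With the tool pointing down it reaches from about 0.35 to 0.875 m from the base axis. Payload 4.2 kg.
Tool frame: the origin (TCP) lies at the very end of the fingers, on their centre line; the grasp point (between the pads) lies 19 mm behind it; z points along the fingers, y is the direction in which the jaws open and shut (so a half turn about z gives the same grasp; the last joint's range is limited). The gripper opens to 85 mm and grips with 20 to 120 N. Pads are 22 mm wide; open, the fingers measure 114 mm over their backs; the gripper's body (76 mm by 85 mm) begins 54 mm behind the grasp point. The pads swing forward as they close: fully open they stand 13 mm farther back than shut.
Start: joints at [-1.012, 0.385, 0.008, 0, -1.194, -0.259], TCP at [0.185, -0.597, 0.231] pointing down, gripper open.
Joint ranges: [-3.14, 3.14], [-1.21, 2.06], [-1.07, 1.41], [-3.16, 2.05], [-2.99, -0.16], [-3.1, 3.1]. Speed limits (rad/s): [2.79, 2.79, 3.14, 3.14, 3.14, 3.14].

INTERFACE

Orientations are given as a rotation vector (axis times angle).
In Python, from plant import arm, snapshot, camera_params, look_for, landmark_of gives the robot as it stands. The module is installed in compiled form; this text tells all that it offers.
- The arm moves only by the shell command python3 -m creep 'ROWS' [FORCE]. ROWS is JSON, a list of rows, each a list of 5 numbers: the shift along the tool's x, y, z in mm, then the turn about the tool's z in rad, then the closure, from 0 (fully open) to 1 (shut). In form: [[tx, ty, tz, yaw, jaw], ...]. A call has 1 to 8 rows; each row shifts and turns the pose as measured when the row begins, along the tool's axes as they then stand; what a row does not reach is not made up. A row lasts 1/8 s, in which the tool goes at most 62.5 mm and 10.7 degrees, less where a joint would pass 70% of its speed; a pose out of reach is approached as far as the arm can. A call is refused whole if a number of a shift passes 62.5 or a number of a turn 0.188, either way. A call with a gripper value outside its range is refused whole. The fingers move at their own pace and stop on an object; FORCE is the grip in N (left out, the last holds). Time passes only in rows, so rows that do not move let the fingers close. It gives the time, the measured TCP pose, the force and the opening at its end, in the units of the state.
- arm.sense(): the state, without advancing time (a new reading comes with each control period).
- snapshot(name): name is "scene" or "top"; returns the picture (480x640x3 uint8, red, green, blue); there is no depth.
- camera_params(name): a dict with "intrinsics" (3x3 intrinsics, pixels), "D" ([k1, k2, p1, p2, k3] as OpenCV has them; the pictures are not rectified), "R" (3x3) and "t" (3): a world point X has camera coordinates R X + t. Camera axes: x right, y down, z forward; pixel columns grow to the right and rows downward; lengths in m; the calibration is good to about 2 mm. A picture is of the moment at which its call begins. camera_params takes no time and is no camera call.
- arm.finish_job(): hands the job in, once; it reports no verdict.
Trained networks look in the newest picture that a camera, given by its name, has taken for a name from the list of things; names that differ only in an ending like _2 or _b are one class to them, and where a whole thing is asked for, a point or a joint stands for the part that bears it (a point fixed in the world has none). Each returns a list of dicts, best first, with "score" (0 to 1); they miss things now and then, are a little off and sometimes report something else, mostly with a low value. They report only what shows in the picture. A call takes as long as a camera call. They do not tell look-alikes from the thing itself.
- look_for(camera, query): "extent" ([left, top, right, bottom] in pixels, round what is visible of it).
- landmark_of(camera, query): "position" ([row, column] in pixels: a listed point, or the origin of a listed thing).
The state is a dict: "t": time; "joints": joint angles; "qd": joint speeds; "effort": joint torques, N m; "eef_pos": TCP position; "eef_rot": TCP orientation; "force": force on the tool from outside, world axes, zero at the start; "wrist_torque": the same for the moment, N m; "finger_gap": opening from 0.0 (shut) to 1.0 (fully open).
Only numpy, scipy, OpenCV 4.12 (cv2) and the standard library are available. Lean on these libraries where they do the work, as an engineer would, in place of code of your own. Each camera call takes 0.05 s, during which the arm holds its last target.

## Working session

There is one attempt and no reset: what is moved stays moved. The work goes in short steps, Python scripts to look and compute and a shell command to move; the robot and the scene stay as the last step left them, time stands still between calls to the robot, and variables do not carry over. Pictures are saved under pics/ and viewed, and the job is handed in when it is done.

```bash
mkdir -p pics; python3 - <<'E'
from plant import *
import cv2
print(arm.sense())
for n in("scene","top"):
    im=snapshot(n); cv2.imwrite(f"pics/{n}0.png",im[:,:,::-1]); print(camera_params(n))
    for q in("card_top","slide_grip","pointer_tip","clip_pivot","lip_a","strip","stand"):
        print(n,q,[(round(d["score"],2),[round(float(v),1) for v in d["position"]]) for d in landmark_of(n,q)])
E
```

```text
{'t': 0.0, 'joints': array([-1.01238099e+00,  3.85578013e-01,  6.60543332e-03, -4.96567128e-04,
       -1.19400368e+00, -2.58596709e-01]), 'qd': array([-0.00060399,  0.00047049,  0.00048774, -0.00039247, -0.00114278,
       -0.00078329]), 'effort': array([-9.63052230e-05, -3.92285371e+01,  1.88396412e+01,  4.18624789e+00,
       -4.74548302e-03,  5.24226976e-06]), 'eef_pos': array([ 0.18442998, -0.59654816,  0.23020102]), 'eef_rot': array([ 0.46884116, -3.10596219, -0.00342998]), 'force': array([0.46710984, 0.23522703, 0.14086651]), 'wrist_torque': array([-0.01179056,  0.01754928, -0.0541136 ]), 'finger_gap': 0.9984121353828246}
{'intrinsics': array([[443.3439768 ,   0.        , 319.23883815],
       [  0.        , 443.3439768 , 240.00869491],
       [  0.        ,   0.        ,   1.        ]]), 'D': array([-0.08180737,  0.        ,  0.        ,  0.        ,  0.        ]), 'R': array([[ 0.08920928,  0.99601099,  0.00195033],
       [ 0.69131006, -0.06050836, -0.72002023],
       [-0.71703006,  0.06558076, -0.69395033]]), 't': array([-0.05972783, -0.3210896 ,  1.26001244])}
scene card
[... 664 characters left out ...]
    ,  0.        ]), 'R': array([[ 0.01299004, -0.99986299, -0.01025976],
       [-0.99292939, -0.01168781, -0.11812964],
       [ 0.11799354,  0.01172173, -0.99294518]]), 't': array([-0.01412361,  0.58978017,  0.87661314])}
top card_top [(0.66, [224.3, 365.4])]
top slide_grip [(0.6, [251.4, 365.2])]
top pointer_tip [(0.72, [221.2, 320.3])]
top clip_pivot [(0.8, [233.6, 452.9]), (0.74, [328.2, 416.7]), (0.59, [301.8, 490.4])]
top lip_a [(0.97, [302.8, 481.3]), (0.83, [241.1, 449.7]), (0.67, [236.9, 449.4]), (0.67, [322.5, 415.8]), (0.66, [330.2, 409.4]), (0.52, [296.9, 484.4])]
top strip [(0.8, [304.7, 474.3]), (0.72, [220.4, 365.4]), (0.3, [298.5, 483.1])]
top stand [(0.81, [237.2, 327.7])]
```

View pics/scene0.png

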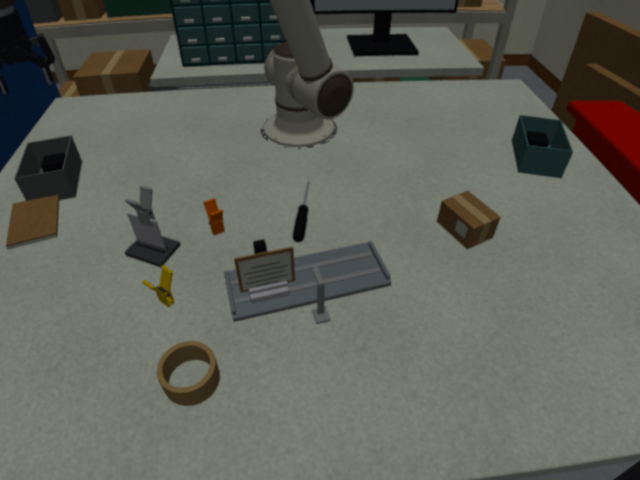

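View pics/top0.png

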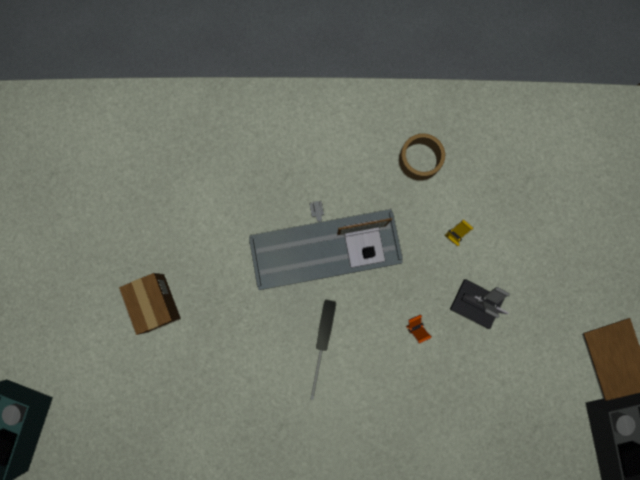

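```bash
cat > h.py <<'E'
import numpy as np, cv2
from plant import *
P={n:camera_params(n) for n in("scene","top")}
def ray(n,rc):
    p=P[n]; u=cv2.undistortPoints(np.array([[[rc[1],rc[0]]]],float),p["intrinsics"],p["D"])[0,0]
    d=p["R"].T@np.array([u[0],u[1],1]); o=-p["R"].T@p["t"]; return o,d/np.linalg.norm(d)
def onz(n,rc,z):
    o,d=ray(n,rc); return o+d*(z-o[2])/d[2]
def tri(a,b):
    o1,d1=ray("scene",a);o2,d2=ray("top",b)
    s=np.linalg.lstsq(np.c_[d1,-d2],o2-o1,rcond=None)[0]
    A=o1+s[0]*d1;B=o2+s[1]*d2
    return (A+B)/2,np.linalg.norm(A-B)
def proj(n,X):
    p=P[n];r=cv2.projectPoints(np.atleast_2d(np.array(X,float)),cv2.Rodrigues(p["R"])[0],p["t"],p["intrinsics"],p["D"])[0][:,0]
    return r
E
python3 - <<'E'
from h import *
np.set_printoptions(precision=4,suppress=True)
for k,z,a,b in [("card",.12,(250.3,266.9),(224.3,365.4)),("grip",.08,(250.5,262.7),(251.4,365.2)),("ptr",.086,(272,314.9),(221.2,320.3)),("clip",.111,(211,144.7),(301.8,490.4)),("strip",0,(251.5,153.5),(304.7,474.3)),("stand",0,(291.3,308.6),(237.2,327.7))]:
    print(k,tri(a,b),onz("scene",a,z),onz("top",b,z))
a=cv2.imread("pics/scene0.png")[170:330,110:410];cv2.imwrite("pics/sc.png",cv2.resize(a,None,fx=2.6,fy=2.6,interpolation=cv2.INTER_CUBIC))
a=cv2.imread("pics/top0.png")[200:340,240:520];cv2.imwrite("pics/tc.png",cv2.resize(a,None,fx=2.8,fy=2.8,interpolation=cv2.INTER_CUBIC))
E
```

```text
card (array([ 0.6089, -0.0856,  0.1222]), np.float64(0.007462231974090542)) [ 0.607 -0.082  0.12 ] [ 0.6092 -0.0895  0.12  ]
grip (array([ 0.5637, -0.0929,  0.0769]), np.float64(0.00019210490355131657)) [ 0.5668 -0.0925  0.08  ] [ 0.5634 -0.0927  0.08  ]
ptr (array([ 0.6214, -0.0051,  0.0745]), np.float64(0.003436838818838099)) [ 0.6317 -0.0041  0.086 ] [ 0.6194 -0.0069  0.086 ]
clip (array([ 0.4709, -0.3159,  0.1093]), np.float64(0.004939749194908795)) [ 0.4738 -0.3123  0.111 ] [ 0.4712 -0.3179  0.111 ]
strip (array([ 0.4635, -0.3271, -0.0067]), np.float64(0.0007868861349345735)) [ 0.4703 -0.3246  0.    ] [ 0.4636 -0.3245  0.    ]
stand (array([ 0.6002, -0.0178, -0.0019]), np.float64(0.007872346506476833)) [ 0.6019 -0.0139  0.    ] [ 0.5997 -0.0217  0.    ]
```

View pics/sc.png

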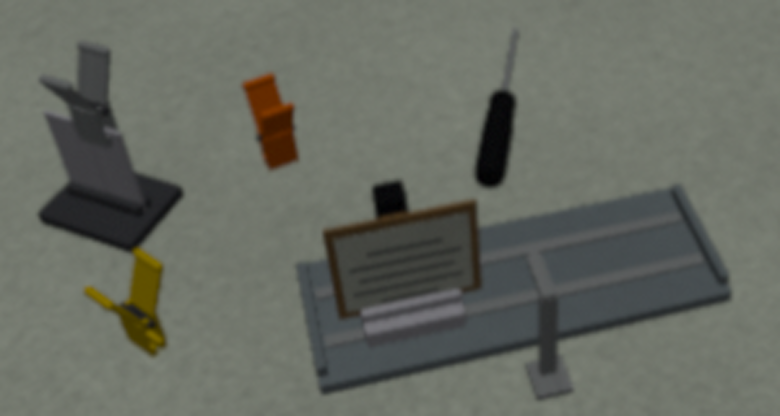

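View pics/tc.png

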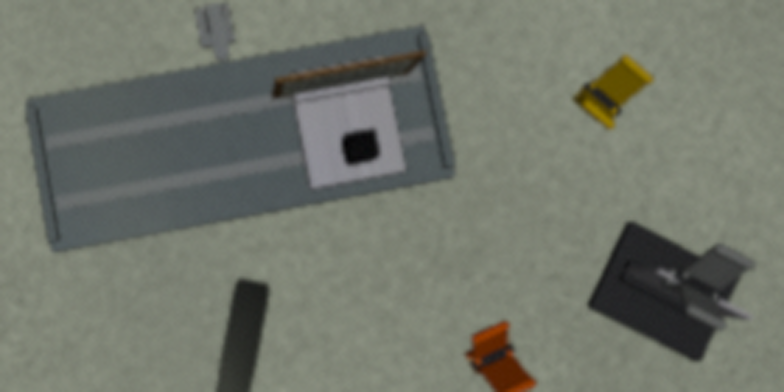

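```bash
cat > fit.py <<'E'
from h import *
from scipy.optimize import least_squares
np.set_printoptions(precision=4,suppress=True)
S=lambda x,y:("scene",110+x/2.6,170+y/2.6)
T=lambda x,y:("top",240+x/2.8,200+y/2.8)
def fit(obs,x0,model):
    def f(p):
        r=[]
        for (n,u,v),m in obs:
            r+=list(proj(n,model(p,m))[0]-[u,v])
        return np.array(r)
    s=least_squares(f,x0,loss="soft_l1"); print(s.x, np.round(f(s.x).reshape(-1,2),1).tolist()); return s.x
def rig(p,m):
    c,s=np.cos(p[2]),np.sin(p[2]); return [p[0]+c*m[0]-s*m[1],p[1]+s*m[0]+c*m[1],m[2]]
E
cat > a.py <<'E'
from fit import *
# foot
h=.012
foot=[(T(631,222),(.035,.045,h)),(T(590,303),(-.035,.045,h)),(T(700,360),(-.035,-.045,h)),
 (S(182,190),(.035,.045,h)),(S(133,248),(.035,-.045,h)),(S(40,215),(-.035,-.045,h))]
for y in(-1.1,-.4,.4,1.1,2): print(y);fit(foot,[.46,-.32,y],rig)
E
python3 a.py; python3 - <<'E'
from fit import *
h=.012
# top view corners: image left=+y, up=+x
b=[(T(30,100),(.0575,.15,h)),(T(424,30),(.0575,-.15,h)),(T(452,175),(-.0575,-.15,h)),(T(55,250),(-.0575,.15,h)),
(S(300,265),(-.0575,-.15,h)),(S(680,188),(-.0575,.15,h)),(S(728,292),(.0575,.15,h)),(S(325,386),(.0575,-.15,h))]
fit(b,[.58,-.02,.1],rig)
c=[(S(325,232),(0,-.05,.12)),(S(477,203),(0,.05,.12)),(S(345,316),(0,-.05,.034)),(S(480,287),(0,.05,.034)),(T(277,81),(0,.05,.12)),(T(423,55),(0,-.05,.12)),
(("scene",262.7,250.5),(-.05,0,.08)),(("top",365.2,251.4),(-.05,0,.08))]
fit(c,[.6,-.08,.1],rig)
E
```

```text
-1.1
[ 0.4817 -0.3113  0.0841] [[-19.3, 0.9], [-1.3, 6.6], [3.2, -17.2], [-1.0, 17.6], [-28.3, 0.9], [11.7, -11.0]]
-0.4
[ 0.4817 -0.3113  0.0841] [[-19.3, 0.9], [-1.3, 6.6], [3.2, -17.2], [-1.0, 17.6], [-28.3, 0.9], [11.7, -11.0]]
0.4
[ 0.4817 -0.3113  0.0841] [[-19.3, 0.9], [-1.3, 6.6], [3.2, -17.2], [-1.0, 17.6], [-28.3, 0.9], [11.7, -11.0]]
1.1
[ 0.4817 -0.3113  0.0841] [[-19.3, 0.9], [-1.3, 6.6], [3.2, -17.2], [-1.0, 17.6], [-28.3, 0.9], [11.7, -11.0]]
2
[ 0.4817 -0.3113  0.0841] [[-19.3, 0.9], [-1.3, 6.6], [3.2, -17.2], [-1.0, 17.6], [-28.3, 0.9], [11.7, -11.0]]
[ 0.5753 -0.0157  0.1934] [[-2.6, -1.7], [-0.5, -2.6], [0.6, 0.1], [-2.5, -0.1], [-2.0, -1.0], [-1.6, -1.5], [1.8, -0.5], [-3.0, -0.4]]
[ 0.612  -0.086   0.1671] [[-0.7, -1.2], [0.6, -0.9], [-1.9, 0.1], [1.2, 0.5], [-2.6, -1.9], [-0.6, -1.0], [-1.0, -1.6], [0.8, 0.4]]
```

```bash
python3 - <<'E'
from fit import *
h=.012
foot=[(T(631,222),(.035,.045,h)),(T(590,303),(-.035,.045,h)),(T(700,360),(-.035,-.045,h)),
 (S(133,246),(.035,.045,h)),(S(182,190),(-.035,.045,h)),(S(40,213),(.035,-.045,h))]
fit(foot,[.46,-.32,-.4],rig)
# strip top corners
fit(foot+[(S(47,115),(0,-.035,.092)),(S(133,115+30),(0,.035,.092))][:1],[.46,-.32,-.4],rig)
for n in("scene","top"):
    c=(146,215) if n=="scene" else (480,302)
    a=cv2.imread(f"pics/{n}0.png")[c[1]-45:c[1]+45,c[0]-55:c[0]+55]
    cv2.imwrite(f"pics/z{n}.png",cv2.resize(a,None,fx=7,fy=6.6,interpolation=cv2.INTER_CUBIC)) 
E
```

```text
[ 0.4673 -0.3258 -0.459 ] [[-1.2, -1.7], [-1.1, 0.3], [-0.5, 0.1], [-1.6, -0.7], [-0.3, -2.2], [-2.1, 0.1]]
[ 0.4676 -0.3251 -0.4568] [[-1.6, -1.9], [-1.5, 0.1], [-0.8, -0.1], [-1.2, -0.6], [0.0, -2.2], [-1.8, 0.2], [-1.2, -1.5]]
```

View pics/zscene.png

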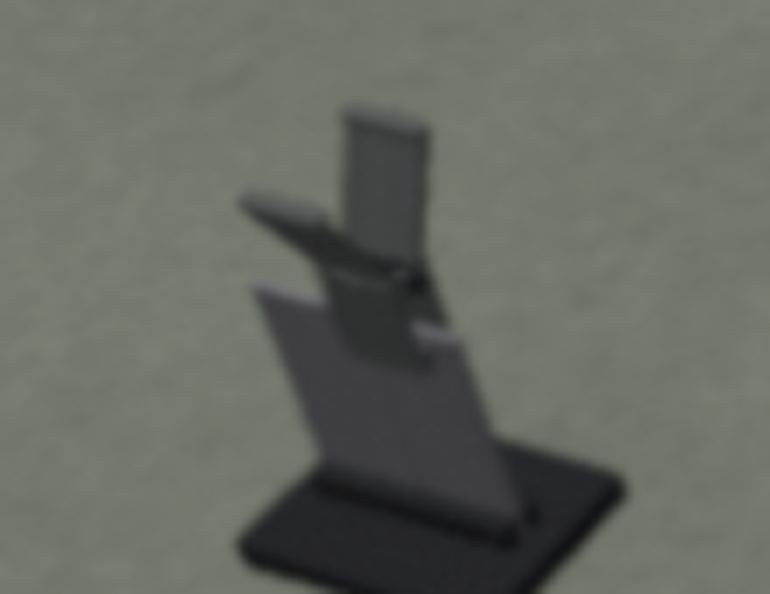

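View pics/ztop.png

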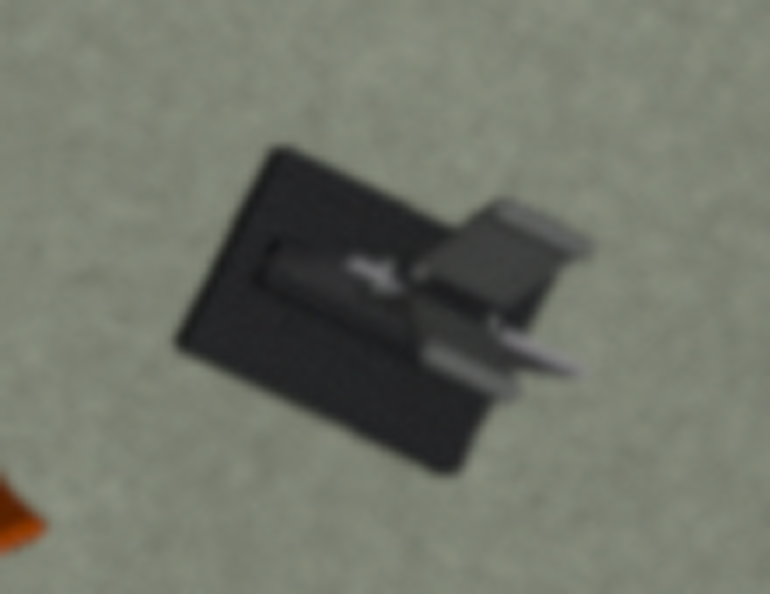

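```bash
python3 - <<'E'
from fit import *
h=.012
A=lambda x,y:("scene",91+x/7-.45,170+y/6.6-.45)
B=lambda x,y:("top",425+x/7-.45,257+y/6.6-.45)
foot=[(B(277,148),(.035,.045,h)),(B(178,342),(-.035,.045,h)),(B(455,474),(-.035,-.045,h)),
 (A(622,482),(-.035,.045,h)),(A(240,545),(.035,-.045,h)),
 (A(255,288),(0,-.035,.092)),(A(462,343),(0,.035,.092)),(B(578,372),(0,-.035,.092)),(B(350,263),(0,.035,.092))]
p=fit(foot,[.46,-.32,-.4],rig)
def cm(p,m): return rig([p[0],p[1],p[2]],m)
clip=[(A(243,197),(.0225,-.013,.148)),(A(325,218),(.0225,.013,.148)),(A(346,110),(-.0225,-.013,.148)),(A(428,125),(-.0225,.013,.148)),
(B(500,207),(.0225,.013,.148)),(B(592,245),(.0225,-.013,.148)),(B(422,355),(-.0225,.013,.148)),(B(515,390),(-.0225,-.013,.148))]
q=fit(clip,[.46,-.32,-.4],rig)
d=q[:2]-p[:2]; print("clip off in strip", np.cos(p[2])*d[0]+np.sin(p[2])*d[1], -np.sin(p[2])*d[0]+np.cos(p[2])*d[1])
E
```

```text
[ 0.4669 -0.3254 -0.4578] [[-0.1, -1.2], [-0.5, 0.3], [-0.2, 0.4], [0.5, -1.9], [-1.4, -0.2], [-0.2, -0.7], [-0.5, -0.5], [0.5, -0.4], [-0.7, -0.9]]
[ 0.4707 -0.3153 -0.4511] [[-0.7, 0.9], [-0.8, 0.8], [-0.0, -0.2], [-0.4, 0.5], [-0.9, -0.5], [-0.6, 0.4], [-0.3, 0.5], [-0.1, 1.9]]
clip off in strip -0.0011238912052189075 0.010756120192621794
```

```bash
python3 - <<'E'
import cv2
a=cv2.imread("pics/scene0.png")[230:330,215:335];cv2.imwrite("pics/zc1.png",cv2.resize(a,None,fx=6,fy=6,interpolation=cv2.INTER_CUBIC))
a=cv2.imread("pics/top0.png")[195:295,285:405];cv2.imwrite("pics/zc2.png",cv2.resize(a,None,fx=6,fy=6,interpolation=cv2.INTER_CUBIC))
E
```

```text
(no output)
```

View pics/zc1.png

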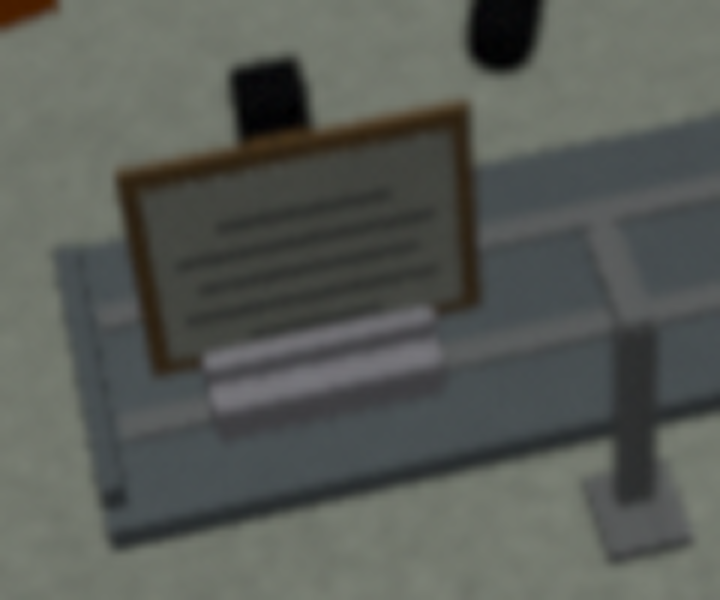

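View pics/zc2.png

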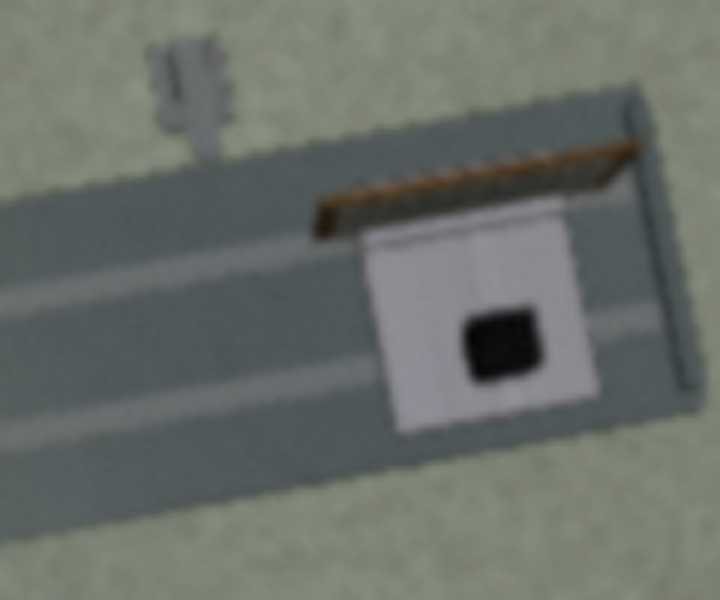

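```bash
cat > fc.py <<'E'
from fit import *
h=.012
A=lambda x,y:("scene",215+x/6-.42,230+y/6-.42)
B=lambda x,y:("top",285+x/6-.42,195+y/6-.42)
# params: card x,y,yaw, pointer dy
def m2(p,m):
    kind,x,y,z=m
    if kind=="c": return rig(p,(x,y,z))
    return rig(p,(x,y+p[3],z))
obs=[(A(118,177),("c",0,-.05,.12)),(A(468,104),("c",0,.05,.12)),(A(157,372),("c",0,-.05,.034)),(A(478,302),("c",0,.05,.034)),
(B(320,200),("c",0,.05,.12)),(B(640,145),("c",0,-.05,.12)),(B(502,342),("c",-.05,0,.092)),(A(265,64),("c",-.06,0,.096)),
(A(634,322),("p",.062,0,.086)),(A(601,217),("p",.023,0,.086)),(B(209,160),("p",.023,0,.086)),(B(205,85),("p",.062,0,.086))]
p=fit(obs,[.61,-.086,.18,.08],m2)
print(rig(p,(0,0,0)),rig(p,(-.05,0,.08)), rig(p,(.023,p[3],.086)))
E
python3 fc.py
```

```text
[ 0.6113 -0.0875  0.1948  0.0795] [[-0.7, -0.7], [0.3, -0.5], [-0.7, 0.3], [0.5, 0.2], [-0.6, 0.2], [-0.1, -0.5], [-0.1, -0.1], [-0.5, -1.6], [-0.1, -0.2], [-1.0, 0.5], [-0.1, 0.5], [-3.1, -6.9]]
[np.float64(0.6112511302593444), np.float64(-0.08749931153788), 0] [np.float64(0.5621970808480662), np.float64(-0.09717919977875708), 0.08] [np.float64(0.6184271073182869), np.float64(-0.005061452037951331), 0.086]
```

```bash
cat > go.py <<'E'
import sys
from h import *
def go(pos,yaw):
    "pos target TCP; yaw = world direction angle of jaw opening axis (mod pi)"
    s=arm.sense();R=cv2.Rodrigues(np.array(s["eef_rot"]))[0]
    ty=R[:,1];cur=np.arctan2(ty[1],ty[0])
    d=(yaw-cur+np.pi/2)%np.pi-np.pi/2
    dw=np.array(pos)-s["eef_pos"]
    np.set_printoptions(precision=4,suppress=True)
    print("t",round(s["t"],2),"pos",s["eef_pos"],"F",s["force"],"gap",round(s["finger_gap"],3),"q6",s["joints"][5],"tilt",R[:,2])
    print("shift mm in current tool axes",1e3*R.T@dw,"yaw needed",-d)
    c,sn=np.cos(-d),np.sin(-d); v=1e3*R.T@dw
    print("shift after yaw", c*v[0]+sn*v[1],-sn*v[0]+c*v[1],v[2])
if __name__=="__main__":
    a=[float(x) for x in sys.argv[1:]]; go(a[:3],a[3])
E
python3 go.py .5622 -.0972 .17 1.7656
```

```text
t 0.8 pos [ 0.1846 -0.5971  0.2313] F [-1.1113  0.1834 -0.1833] gap 0.999 q6 -0.2586037677712255 tilt [ 0.  0. -1.]
shift mm in current tool axes [-508.3874  366.0751   61.3412] yaw needed 0.1049717663189138
shift after yaw -467.23193248635016 417.32837410597324 61.34119485572378
```

```bash
python3 -m creep '[[0,0,0,0.105,0],[-42,38,0,0,0],[-42,38,0,0,0],[-42,38,0,0,0],[-42,38,0,0,0],[-42,38,0,0,0],[-42,38,0,0,0],[-42,38,0,0,0]]' 20; python3 go.py .5622 -.0972 .17 1.7656
```

```text
t: 1.8
eef_pos: [0.4285, -0.2748, 0.2315]
eef_rot: [-0.288, 3.126, -0.004]
force: [0.5, 0.1, 0.5]
finger_gap: 0.998
t 1.8 pos [ 0.4285 -0.2748  0.2315] F [0.4902 0.1459 0.4529] gap 0.998 q6 -1.1381391746326814 tilt [ 0.0028 -0.0025 -1.    ]
shift mm in current tool axes [-163.7122  150.4011   61.4103] yaw needed -0.011189333358497366
shift after yaw -165.38480446602384 148.55989970678638 61.41026489796622
```

```bash
python3 -m creep '[[-40,36,10,-0.01,0],[-40,36,10,0,0],[-40,36,10,0,0],[-38,33,10,0,0.3],[0,0,10,0,0.3],[0,0,0,0,0.3]]' 20; python3 go.py .5622 -.0972 .061 1.7656
```

```text
t: 2.55
eef_pos: [0.5631, -0.097, 0.1817]
eef_rot: [-0.314, 3.119, -0.007]
force: [0.1, -0.7, -0.4]
finger_gap: 0.7
t 2.55 pos [ 0.5631 -0.097   0.1817] F [ 0.1468 -0.6536 -0.4128] gap 0.7 q6 -1.4883833223038283 tilt [ 0.0073 -0.0039 -1.    ]
shift mm in current tool axes [  1.6965   0.6569 120.6974] yaw needed 0.0057324011154298304
shift after yaw 1.700216264987919 0.6472129660204075 120.69741266092042
```

```bash
python3 -m creep '[[1,0,40,0.006,0.3],[0.7,0,40,0,0.3],[0,0,35,0,0.3],[0,0,5,0,0.3]]' 20; python3 go.py .5622 -.0972 .061 1.7656
python3 - <<'E'
from h import *
for n in("scene","top"):
    cv2.imwrite(f"pics/{n}1.png",snapshot(n)[:,:,::-1])
a=cv2.imread("pics/top1.png")[180:300,280:420];b=cv2.imread("pics/scene1.png")[200:320,200:340]
cv2.imwrite("pics/c1.png",cv2.resize(np.hstack([a,b]),None,fx=2.8,fy=2.8,interpolation=cv2.INTER_CUBIC))
E
```

```text
t: 3.05
eef_pos: [0.5632, -0.102, 0.0632]
eef_rot: [-0.296, 3.113, -0.009]
force: [-0.3, 0.5, 0.4]
finger_gap: 0.702
t 3.05 pos [ 0.5632 -0.102   0.0632] F [-0.2856  0.5297  0.4319] gap 0.702 q6 -1.4947316398070092 tilt [ 0.0153 -0.0044 -0.9999]
shift mm in current tool axes [0.1052 4.88   2.1675] yaw needed -0.0051844635999023225
shift after yaw 0.07991184989092012 4.880498631793062 2.1675010320917045
```

View pics/c1.png

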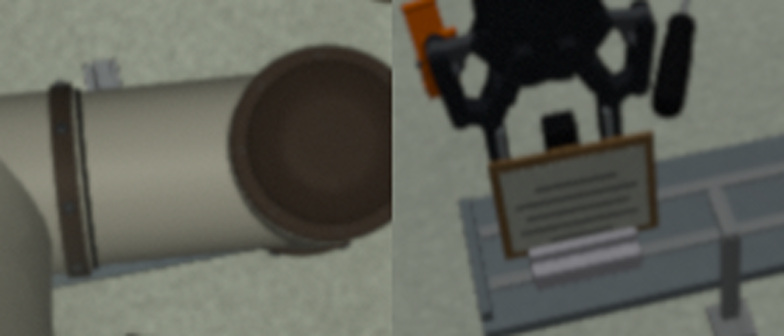

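```bash
python3 -m creep '[[0,5,0,-0.005,0.5],[0,0,0,0,1],[0,0,0,0,1],[0,0,0,0,1],[0,0,0,0,1]]' 25; python3 go.py .5622 -.0972 .061 1.7656
```

```text
t: 3.78
eef_pos: [0.5663, -0.0966, 0.0692]
eef_rot: [-0.304, 3.099, -0.01]
force: [0.8, -1.6, -2.8]
finger_gap: 0.247
t 3.77 pos [ 0.5663 -0.0966  0.0692] F [ 0.8136 -1.5645 -2.8134] gap 0.247 q6 -1.4991294851337695 tilt [ 0.0278 -0.0036 -0.9996]
shift mm in current tool axes [4.3841 0.3063 8.1144] yaw needed 0.0006141617739576777
shift after yaw 4.38424433286541 0.3035970226792282 8.11438178015161
```

```bash
python3 -m creep '[[0,20,0,0,1],[0,20,0,0,1],[0,20,0,0,1],[0,15,0,0,1]]' 25; python3 go.py .5468 -.0192 .069 1.7656
```

```text
t: 4.28
eef_pos: [0.5516, -0.0234, 0.0692]
eef_rot: [-0.302, 3.1, -0.013]
force: [0.4, -1.5, -1.5]
finger_gap: 0.25
t 4.28 pos [ 0.5516 -0.0234  0.0692] F [ 0.3958 -1.5378 -1.4524] gap 0.25 q6 -1.6487458650300995 tilt [ 0.0275 -0.0055 -0.9996]
shift mm in current tool axes [3.9401 5.0125 0.0716] yaw needed -0.0006249064707963825
shift after yaw 3.9369639567647097 5.01499462792237 0.07160680389379118
```

Tilt is steady here. 5 mm more, then look.

```bash
python3 -m creep '[[0,5,0,0,1],[0,0,0,0,1]]' 25; python3 go.py .5468 -.0192 .069 1.7656
python3 - <<'E'
from h import *
n="scene"
cv2.imwrite(f"pics/{n}2.png",snapshot(n)[:,:,::-1])
for q in("card_top","pointer_tip"): print(landmark_of(n,q)[:1])
a=cv2.imread("pics/scene2.png")[230:330,240:360];cv2.imwrite("pics/c2.png",cv2.resize(a,None,fx=6,fy=6,interpolation=cv2.INTER_CUBIC))
E
```

```text
t: 4.53
eef_pos: [0.5504, -0.0173, 0.0692]
eef_rot: [-0.304, 3.1, -0.012]
force: [-0.2, -0.2, -1.0]
finger_gap: 0.251
t 4.53 pos [ 0.5504 -0.0173  0.0692] F [-0.192  -0.1859 -0.9924] gap 0.251 q6 -1.6591012302064327 tilt [ 0.0273 -0.0051 -0.9996]
shift mm in current tool axes [ 3.9025 -1.1396  0.133 ] yaw needed 0.0003530038635204402
shift after yaw 3.9021180955408723 -1.1409938667841066 0.1329858211368072
[{'position': [240.9, 313.5], 'score': 0.64}]
[{'position': [269.9, 312.4], 'score': 0.87}]
```

View pics/c2.png

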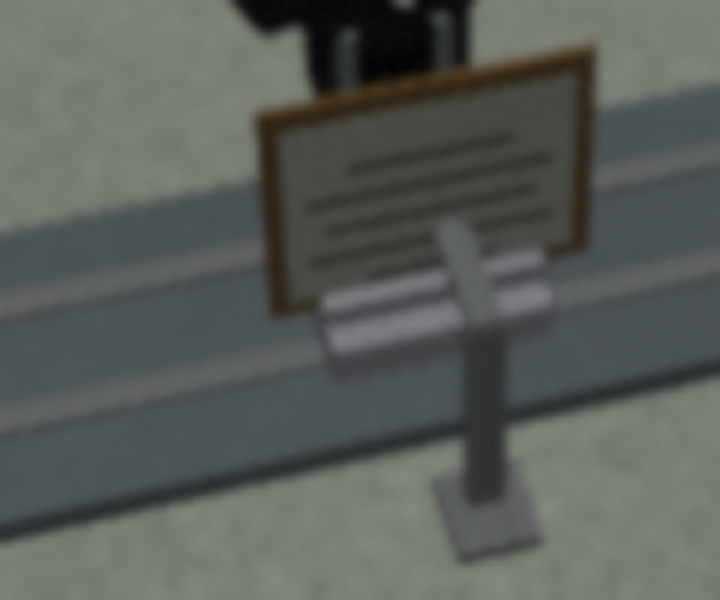

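```bash
cat > fc2.py <<'E'
from fit import *
A=lambda x,y:("scene",240+x/6-.42,230+y/6-.42)
def m2(p,m):
    kind,x,y,z=m
    return rig(p,(x,y+(p[3] if kind=="p" else 0),z))
obs=[(A(257,115),("c",0,-.05,.12)),(A(594,47),("c",0,.05,.12)),(A(277,315),("c",0,-.05,.034)),(A(588,247),("c",0,.05,.034)),
(A(450,222),("p",.023,0,.086)),(A(483,322),("p",.062,0,.083))]
p=fit(obs,[.6,-.01,.19,.0],m2)
E
python3 fc2.py
```

```text
[ 0.5954 -0.0073  0.194  -0.0014] [[-0.2, -0.2], [0.7, -0.4], [-0.8, 0.1], [0.1, 0.0], [-0.4, -0.4], [0.5, 0.8]]
```

```bash
python3 -m creep '[[0,-1.4,0,0,1],[0,0,0,0,1]]' 25; python3 go.py .5468 -.0192 .069 1.7656
python3 - <<'E'
from h import *
n="scene"
cv2.imwrite(f"pics/{n}3.png",snapshot(n)[:,:,::-1])
a=cv2.imread("pics/scene3.png")[230:330,240:360];cv2.imwrite("pics/c3.png",cv2.resize(a,None,fx=6,fy=6,interpolation=cv2.INTER_CUBIC))
E
```

```text
t: 4.92
eef_pos: [0.5508, -0.0194, 0.0692]
eef_rot: [-0.302, 3.1, -0.012]
force: [-0.5, 1.6, -1.1]
finger_gap: 0.255
t 4.92 pos [ 0.5508 -0.0194  0.0692] F [-0.4728  1.6449 -1.1192] gap 0.255 q6 -1.655605987836116 tilt [ 0.0273 -0.0049 -0.9996]
shift mm in current tool axes [3.9044 0.9929 0.1161] yaw needed -0.0007335838543787165
shift after yaw 3.9037165115901673 0.9958067902624292 0.11606247506180671
```

View pics/c3.png

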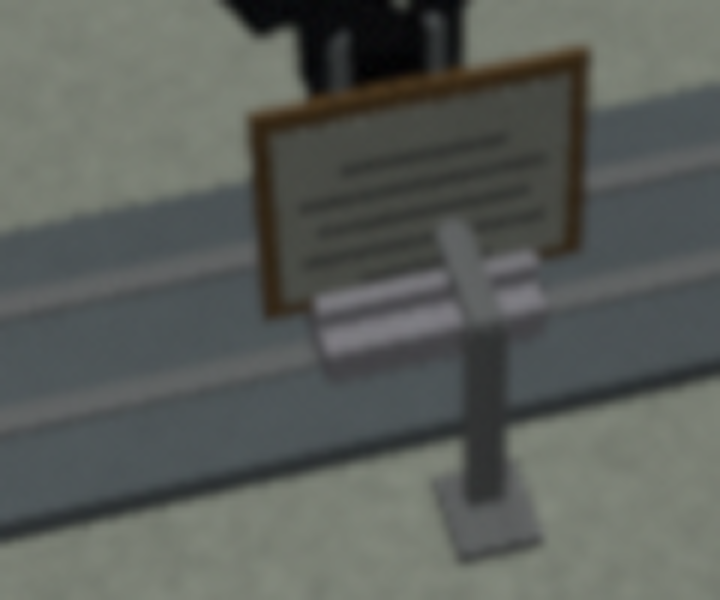

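```bash
sed -i 's/(257,115)/(250,117)/;s/(594,47)/(587,49)/;s/(277,315)/(269,317)/;s/(588,247)/(581,249)/' fc2.py; python3 fc2.py
```

```text
[ 0.596  -0.0095  0.194   0.0008] [[-0.3, -0.2], [0.6, -0.4], [-0.6, 0.1], [0.2, -0.0], [-0.4, -0.4], [0.5, 0.9]]
```

```bash
python3 -m creep '[[0,0.6,0,0,1],[0,0,0,0,1],[0,0,0,0,0.6],[0,0,0,0,0.6]]' 25; python3 go.py .5468 -.0192 .069 1.7656
python3 - <<'E'
from h import *
n="scene"
cv2.imwrite(f"pics/{n}4.png",snapshot(n)[:,:,::-1])
a=cv2.imread("pics/scene4.png")[230:330,240:360];cv2.imwrite("pics/c4.png",cv2.resize(a,None,fx=6,fy=6,interpolation=cv2.INTER_CUBIC))
E
```

```text
t: 5.48
eef_pos: [0.5515, -0.0196, 0.0697]
eef_rot: [-0.302, 3.099, -0.013]
force: [-0.0, -0.3, -0.6]
finger_gap: 0.398
t 5.47 pos [ 0.5515 -0.0196  0.0697] F [-0.0048 -0.2546 -0.5862] gap 0.398 q6 -1.6573867544739738 tilt [ 0.0286 -0.0059 -0.9996]
shift mm in current tool axes [4.5365 1.2639 0.6038] yaw needed -0.0008437919488955004
shift after yaw 4.53543425115852 1.26774970321408 0.6038284593792521
```

View pics/c4.png

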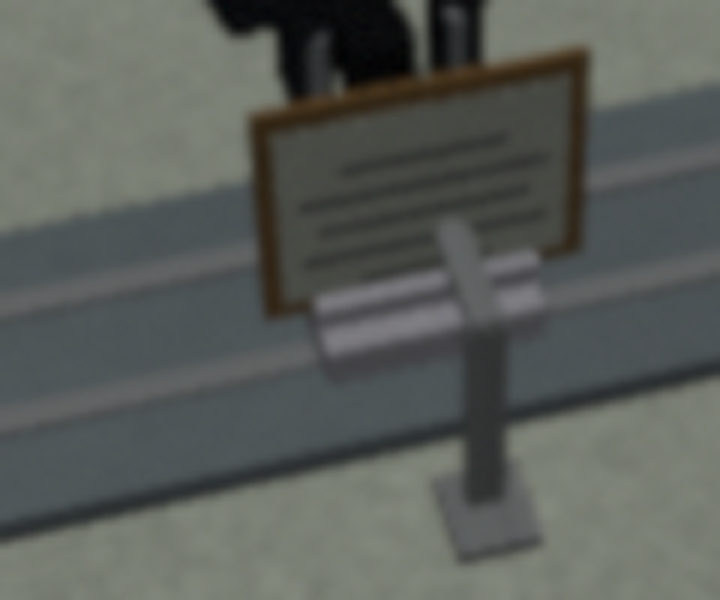

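```bash
python3 -m creep '[[0,1.2,0,0,0.6],[0,0,0,0,1],[0,0,0,0,1],[0,0,0,0,1]]' 25; python3 go.py .5468 -.0192 .069 1.7656;python3 - <<'E'
from h import *
n="scene"
cv2.imwrite(f"pics/{n}5.png",snapshot(n)[:,:,::-1])
a=cv2.imread("pics/scene5.png")[230:330,240:360];cv2.imwrite("pics/c5.png",cv2.resize(a,None,fx=6,fy=6,interpolation=cv2.INTER_CUBIC))
E
```

```text
t: 6.02
eef_pos: [0.5515, -0.0183, 0.0701]
eef_rot: [-0.302, 3.098, -0.013]
force: [0.4, -1.3, -0.7]
finger_gap: 0.249
t 6.03 pos [ 0.5515 -0.0183  0.0701] F [ 0.3703 -1.2758 -0.6571] gap 0.249 q6 -1.659727401423714 tilt [ 0.0294 -0.0058 -0.9996]
shift mm in current tool axes [4.8287 0.0671 1.0116] yaw needed -0.0006987060418122137
shift after yaw 4.828642547848295 0.07045199550416686 1.0115811993761394
```

View pics/c5.png

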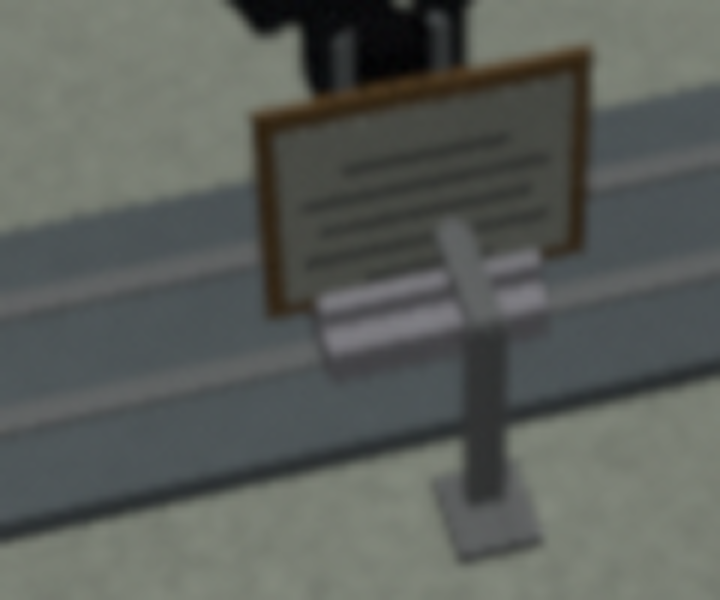

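```bash
python3 -m creep '[[0,0,0,0,0.6],[0,0,0,0,0.6],[0,0,-40,0,0.6],[0,0,-50,0,0.4],[0,0,-50,0,0],[0,0,-20,0,0]]' 20; python3 go.py .4712 -.3155 .2 -.455;python3 - <<'E'
from h import *
n="scene"
cv2.imwrite(f"pics/{n}6.png",snapshot(n)[:,:,::-1])
a=cv2.imread("pics/scene6.png")[230:330,240:360];cv2.imwrite("pics/c6.png",cv2.resize(a,None,fx=6,fy=6,interpolation=cv2.INTER_CUBIC))
E
```

```text
t: 6.82
eef_pos: [0.5457, -0.0176, 0.2325]
eef_rot: [-0.302, 3.105, -0.016]
force: [-0.2, 0.6, -0.5]
finger_gap: 0.984
t 6.83 pos [ 0.5457 -0.0176  0.2325] F [-0.2424  0.5842 -0.4875] gap 0.984 q6 -1.6559679116091002 tilt [ 0.0232 -0.0079 -0.9997]
shift mm in current tool axes [ 131.2476 -277.4864   33.0967] yaw needed -0.9216906869730805
shift after yaw 300.38836174216203 -63.178252551465704 33.09668372319987
```

View pics/c6.png

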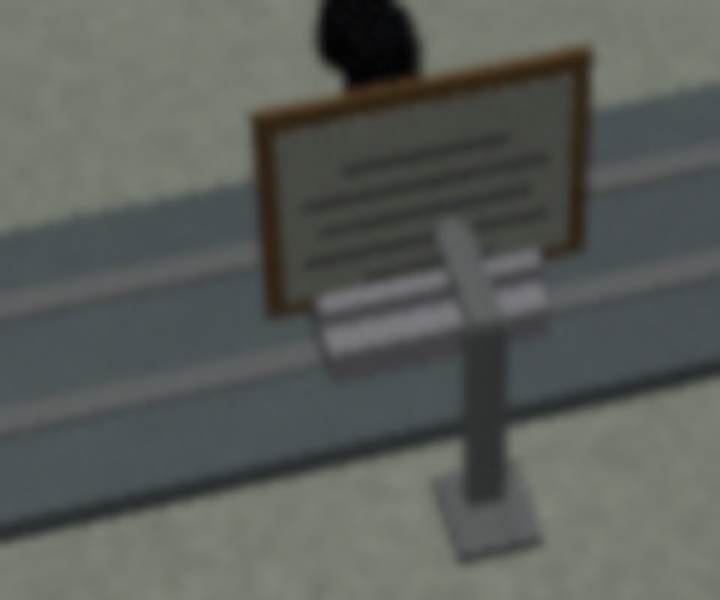

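```bash
python3 -m creep '[[20,-40,0,-0.18,0],[25,-35,0,-0.18,0],[30,-30,0,-0.18,0],[35,-25,0,-0.18,0],[40,-20,0,-0.18,0]]' 20; python3 go.py .4712 -.3155 .2 -.455
```

```text
t: 7.5
eef_pos: [0.4981, -0.2325, 0.2328]
eef_rot: [-1.669, 2.639, -0.03]
force: [0.8, 0.3, -0.3]
finger_gap: 0.996
t 7.5 pos [ 0.4981 -0.2325  0.2328] F [ 0.7663  0.3106 -0.2765] gap 0.996 q6 -0.3040868299605263 tilt [ 0.026  -0.0064 -0.9996]
shift mm in current tool axes [ 86.6362 -10.4432  32.5996] yaw needed 0.011848603873840347
shift after yaw 86.50636163913971 -11.46899679488098 32.59959918124501
```

```bash
python3 -m creep '[[44,-6,0,0.012,0],[40,-5,0,0,0],[0,0,25,0,0]]' 20; python3 go.py .4712 -.3155 .131 -.455
```

```text
t: 7.88
eef_pos: [0.4707, -0.3185, 0.2064]
eef_rot: [-1.649, 2.651, -0.032]
force: [0.4, 0.9, -1.1]
finger_gap: 0.999
t 7.88 pos [ 0.4707 -0.3185  0.2064] F [ 0.4491  0.9338 -1.0535] gap 0.999 q6 -0.14691423671888704 tilt [ 0.027  -0.0074 -0.9996]
shift mm in current tool axes [-2.5046  2.9203 75.3533] yaw needed -0.0031594550471143457
shift after yaw -2.5138462683168936 2.9124119694983994 75.35332041535862
```

```bash
python3 -m creep '[[-2,2,40,-0.003,0],[0,1,33,0,0],[0,0,3,0,0]]' 20; python3 go.py .4712 -.3155 .128 -.455; python3 - <<'E'
from h import *
for n,c in (("scene",(146,205)),("top",(480,302))):
    cv2.imwrite(f"pics/{n}7.png",snapshot(n)[:,:,::-1])
    a=cv2.imread(f"pics/{n}7.png")[c[1]-45:c[1]+45,c[0]-55:c[0]+55]
    cv2.imwrite(f"pics/c7{n}.png",cv2.resize(a,None,fx=6,fy=6,interpolation=cv2.INTER_CUBIC))
E
```

```text
t: 8.25
eef_pos: [0.4683, -0.3162, 0.1249]
eef_rot: [-1.651, 2.654, -0.025]
force: [-0.8, -0.1, -0.1]
finger_gap: 1.003
t 8.25 pos [ 0.4683 -0.3162  0.1249] F [-0.8201 -0.1485 -0.0853] gap 1.003 q6 -0.14852830180710866 tilt [ 0.0218 -0.0052 -0.9997]
shift mm in current tool axes [-1.9341 -2.3632 -3.0818] yaw needed -0.0030912169105188347
shift after yaw -1.9268011345755067 -2.3691440049668437 -3.081837360031979
```

View pics/c7scene.png

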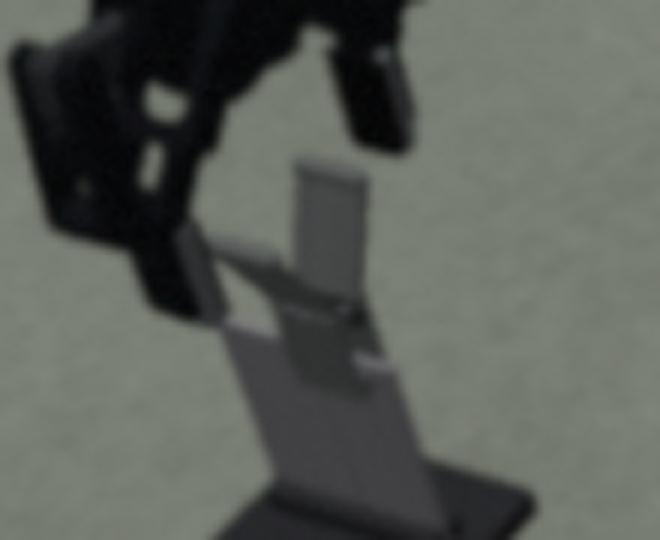

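View pics/c7top.png

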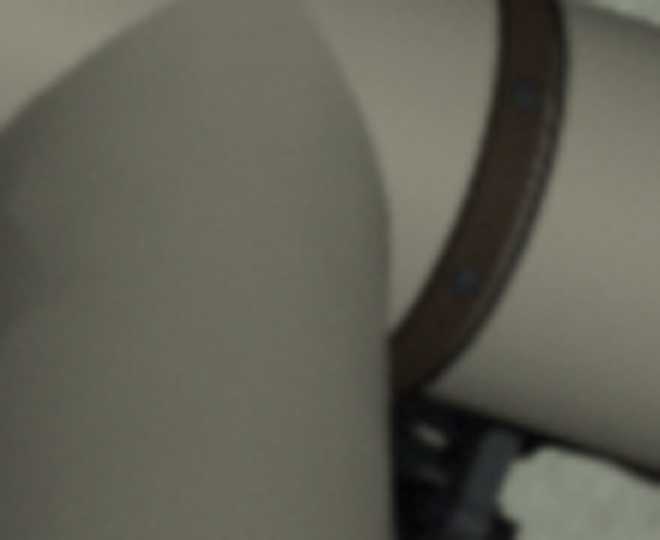

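```bash
python3 -m creep '[[-2,-2.3,-2,-0.003,0.25]]' 20; python3 go.py .4712 -.3155 .128 -.455; python3 - <<'E'
from h import *
n="scene";c=(146,205)
s=arm.sense();R=cv2.Rodrigues(s["eef_rot"])[0]
im=snapshot(n)[:,:,::-1].copy()
a=im[c[1]-45:c[1]+45,c[0]-55:c[0]+55]
a=cv2.resize(a,None,fx=6,fy=6,interpolation=cv2.INTER_CUBIC)
g=s["finger_gap"]*.0425
for sx in(-.011,0,.011):
  for sy in(-1,1):
    for z in(-.025,-.006): 
        u=proj(n,s["eef_pos"]+R@[sx,sy*g,z])[0]; q=(u-[c[0]-55,c[1]-45]+.42)*6
        cv2.circle(a,tuple(int(v) for v in q),3,(0,255,0) if z<-.01 else (0,0,255),-1)
cv2.imwrite("pics/c8.png",a)
E
```

```text
t: 8.48
eef_pos: [0.474, -0.3165, 0.1311]
eef_rot: [-1.654, 2.647, -0.035]
force: [-0.1, 0.2, 0.5]
finger_gap: 0.817
t 8.47 pos [ 0.474  -0.3165  0.1311] F [-0.0676  0.1853  0.4665] gap 0.817 q6 -0.14863821098191843 tilt [ 0.029  -0.0087 -0.9995]
shift mm in current tool axes [0.3435 3.0656 3.0311] yaw needed 0.0011556702421469112
shift after yaw 0.34705072350266464 3.0651890575478995 3.0310995609499667
```

View pics/c8.png

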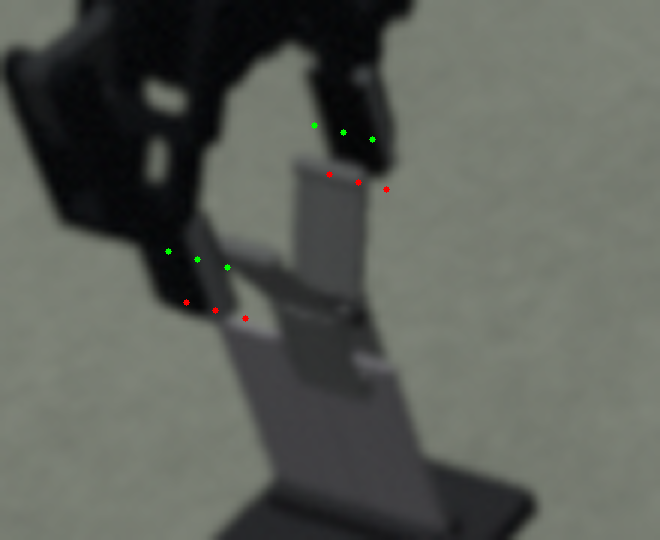

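```bash
python3 -m creep '[[0,1.5,2,0,0.25]]' 20; python3 go.py .4712 -.3155 .128 -.455;  python3 -m creep '[[0,0,0,0,0.25]]' 20; python3 go.py .4712 -.3155 .128 -.455
```

```text
t: 8.65
eef_pos: [0.4744, -0.3161, 0.1309]
eef_rot: [-1.654, 2.644, -0.041]
force: [0.0, 0.6, 0.6]
finger_gap: 0.748
t 8.65 pos [ 0.4744 -0.3161  0.1309] F [0.0046 0.6497 0.6288] gap 0.748 q6 -0.14911029218829563 tilt [ 0.0331 -0.0102 -0.9994]
shift mm in current tool axes [0.9077 3.2441 2.8008] yaw needed 0.0020698055364549717
shift after yaw 0.91436729029939 3.2422451546061857 2.8007993664352644
t: 8.78
eef_pos: [0.4746, -0.3161, 0.1315]
eef_rot: [-1.654, 2.643, -0.042]
force: [-0.3, -0.1, 0.7]
finger_gap: 0.746
t 8.78 pos [ 0.4746 -0.3161  0.1315] F [-0.3129 -0.069   0.734 ] gap 0.746 q6 -0.14909559368042266 tilt [ 0.0341 -0.0106 -0.9994]
shift mm in current tool axes [0.9966 3.4067 3.3815] yaw needed 0.0021911098336744317
shift after yaw 1.0040187694889497 3.4045125707965047 3.3814715960705195
```

```bash
python3 -m creep '[[0,4,4,0,0.25]]' 20; python3 go.py .4712 -.3155 .128 -.455
```

```text
t: 8.9
eef_pos: [0.4715, -0.3145, 0.1279]
eef_rot: [-1.653, 2.642, -0.044]
force: [-0.0, -0.5, -1.0]
finger_gap: 0.753
t 8.9 pos [ 0.4715 -0.3145  0.1279] F [-0.0216 -0.5332 -0.9633] gap 0.753 q6 -0.1503422318638852 tilt [ 0.0357 -0.0111 -0.9993]
shift mm in current tool axes [ 1.0777 -0.1611 -0.1438] yaw needed 0.0022101128969826966
shift after yaw 1.077292071484033 -0.1635082702288309 -0.14380986426505568
```

```bash
python3 -m creep '[[0,0,0,0,0.5],[0,0,0,0,0.5]]' 30; python3 go.py .4712 -.3155 .128 -.455; python3 -m creep '[[0,0,0,0,1],[0,0,0,0,1],[0,0,0,0,1]]' 30; python3 go.py .4712 -.3155 .128 -.455;python3 - <<'E'
from h import *
n="scene";c=(146,205)
im=snapshot(n)[:,:,::-1].copy()
a=im[c[1]-45:c[1]+45,c[0]-55:c[0]+55]
a=cv2.resize(a,None,fx=6,fy=6,interpolation=cv2.INTER_CUBIC)
cv2.imwrite("pics/c9.png",a)
E
```

```text
t: 9.15
eef_pos: [0.4709, -0.3142, 0.1274]
eef_rot: [-1.653, 2.643, -0.043]
force: [-0.1, -0.6, -0.9]
finger_gap: 0.506
t 9.15 pos [ 0.4709 -0.3142  0.1274] F [-0.0662 -0.6127 -0.8783] gap 0.506 q6 -0.15033417732554016 tilt [ 0.0348 -0.0107 -0.9993]
shift mm in current tool axes [ 1.0552 -0.8864 -0.5321] yaw needed 0.002200564906309932
shift after yaw 1.0532372398110377 -0.8886713699589003 -0.5320736951920729
t: 9.52
eef_pos: [0.4706, -0.3141, 0.1271]
eef_rot: [-1.653, 2.643, -0.042]
force: [-0.1, -0.9, -0.1]
finger_gap: 0.215
t 9.53 pos [ 0.4706 -0.3141  0.1271] F [-0.1279 -0.8676 -0.1086] gap 0.215 q6 -0.15031203436819934 tilt [ 0.034  -0.0103 -0.9994]
shift mm in current tool axes [ 0.9855 -1.1403 -0.9135] yaw needed 0.002000478818006357
shift after yaw 0.9832073256402513 -1.1422748318203177 -0.9135093828530073
```

View pics/c9.png

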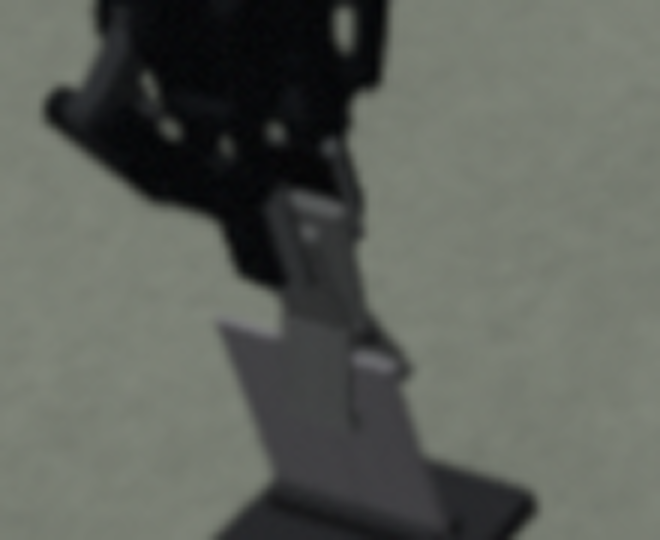

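```bash
python3 -m creep '[[0,0,-10,0,1],[0,0,-20,0,1],[0,0,-30,0,1],[0,0,-40,0,1],[0,0,0,0,1]]' 30; python3 go.py .4712 -.3155 .128 -.455;python3 - <<'E'
from h import *
n="scene";c=(146,185)
im=snapshot(n)[:,:,::-1].copy()
a=im[c[1]-45:c[1]+45,c[0]-55:c[0]+55]
a=cv2.resize(a,None,fx=6,fy=6,interpolation=cv2.INTER_CUBIC)
cv2.imwrite("pics/c10.png",a)
E
```

```text
t: 10.2
eef_pos: [0.4675, -0.3135, 0.2328]
eef_rot: [-1.654, 2.643, -0.045]
force: [-0.1, -0.2, -1.9]
finger_gap: 0.217
t 10.2 pos [ 0.4675 -0.3135  0.2328] F [-0.1048 -0.2487 -1.8519] gap 0.217 q6 -0.15035539883167867 tilt [ 0.0356 -0.0118 -0.9993]
shift mm in current tool axes [  0.7054  -0.2966 104.9214] yaw needed 0.0024455810179095927
shift after yaw 0.7046857600063329 -0.2983627163303026 104.92141817185713
```

View pics/c10.png

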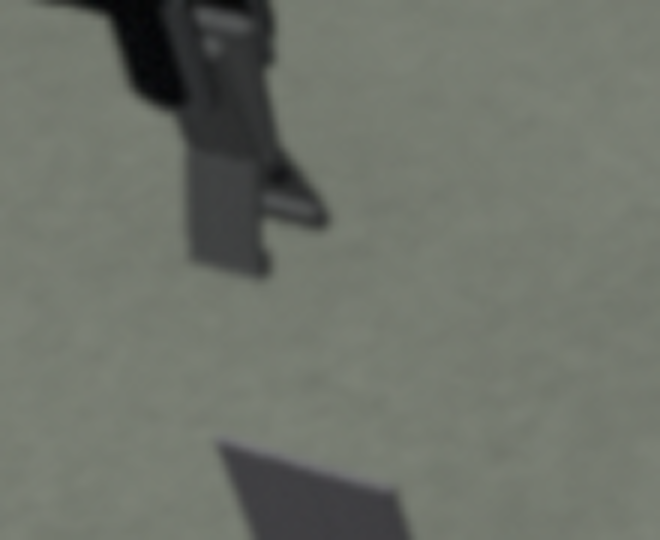

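```bash
python3 go.py .5943 -.009 .24 .1945
```

```text
t 10.25 pos [ 0.4663 -0.3128  0.2305] F [-0.0223  0.9758 -0.9899] gap 0.217 q6 -0.15039575233566227 tilt [ 0.0317 -0.0094 -0.9995]
shift mm in current tool axes [-329.1727   17.5928   -8.2833] yaw needed -0.6476256726498089
shift after yaw -273.1348970501159 -184.55749849185122 -8.283332603513587
```

```bash
python3 -m creep '[[-25,0,0,-0.16,1],[-35,0,0,-0.16,1],[-35,-10,0,-0.16,1],[-35,-10,0,-0.16,1]]' 30; python3 go.py .5943 -.009 .24 .1945
```

```text
t: 10.75
eef_pos: [0.5081, -0.1858, 0.2267]
eef_rot: [-2.426, 1.981, -0.036]
force: [1.0, -0.3, -0.7]
finger_gap: 0.219
t 10.75 pos [ 0.5081 -0.1858  0.2267] F [ 1.0245 -0.2636 -0.7372] gap 0.219 q6 0.24582070836905287 tilt [ 0.024  -0.0068 -0.9997]
shift mm in current tool axes [-155.8135 -120.136   -12.3953] yaw needed 0.0069601575689342
shift after yaw -156.64592898280873 -119.04856786110811 -12.395304770814263
```

```bash
python3 -m creep '[[-30,-20,-8,0.007,1],[-35,-25,-4,0,1],[-35,-30,0,0,1],[-30,-25,0,0,1],[-15,-12,0,0,1],[0,0,0,0,1]]' 30; python3 go.py .5943 -.009 .24 .1945; python3 - <<'E'
from h import *
cv2.imwrite("pics/top11.png",snapshot("top")[:,:,::-1])
cv2.imwrite("pics/scene11.png",snapshot("scene")[:,:,::-1])
a=cv2.imread("pics/scene11.png")[180:290,250:380]
cv2.imwrite("pics/c11.png",cv2.resize(a,None,fx=5.4,fy=5.4,interpolation=cv2.INTER_CUBIC))
a=cv2.imread("pics/top11.png")[160:270,255:385]
cv2.imwrite("pics/c11t.png",cv2.resize(a,None,fx=5.4,fy=5.4,interpolation=cv2.INTER_CUBIC))
E
```

```text
t: 11.5
eef_pos: [0.5874, -0.0141, 0.2327]
eef_rot: [-2.429, 1.991, -0.018]
force: [0.0, -0.1, -0.9]
finger_gap: 0.219
t 11.5 pos [ 0.5874 -0.0141  0.2327] F [ 0.0272 -0.0599 -0.8967] gap 0.219 q6 -0.06284989104621265 tilt [ 0.0096 -0.0068 -0.9999]
shift mm in current tool axes [-3.5884 -7.8012 -7.2995] yaw needed 0.0028207655657981334
shift after yaw -3.6103983125165184 -7.791018991327169 -7.299503920334963
```

View pics/c11.png

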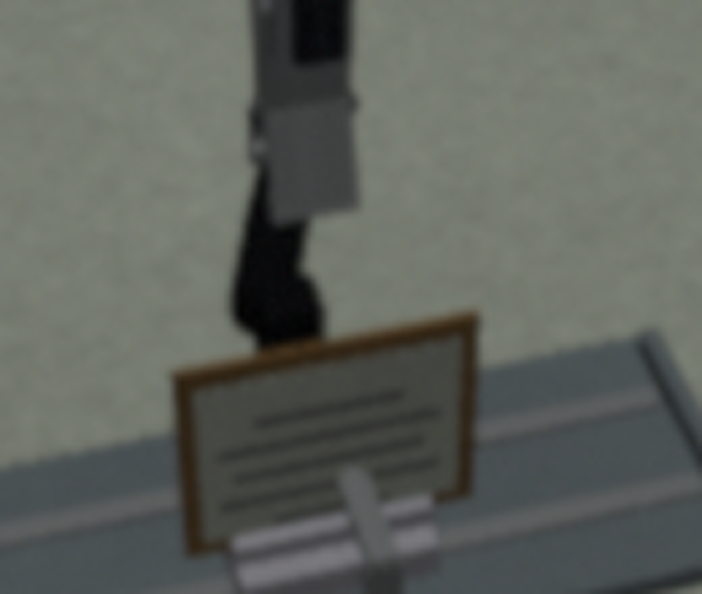

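View pics/c11t.png

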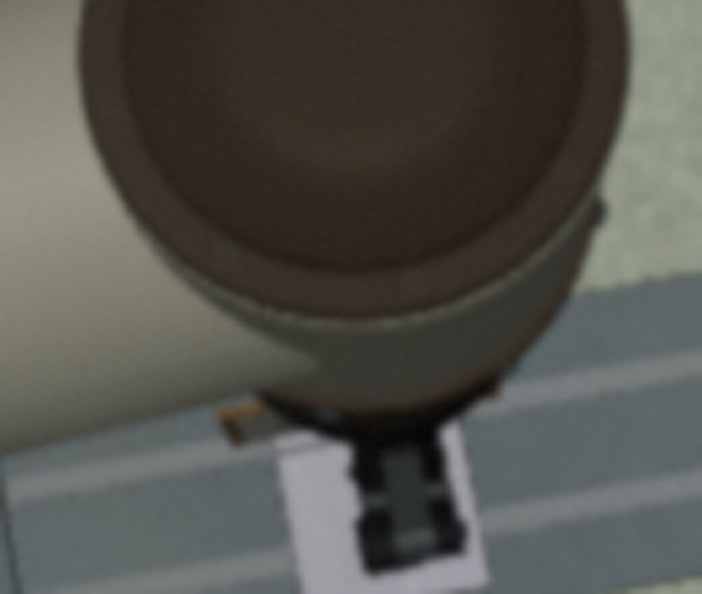

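```bash
python3 - <<'E'
from h import *
s=arm.sense();R=cv2.Rodrigues(s["eef_rot"])[0]
print(R[:,1], s["eef_pos"])
ex=-R[:,1]*np.sign(-R[0,1])
o=(250,180)
for d in(.040,.044,.048):
  print(d,[((proj("scene",s["eef_pos"]+ex*.013+R[:,0]*y+R[:,2]*d)[0]-o+.4)*5.4).round(0).tolist() for y in(-.013,.013)])
# pivot side pins approx at z .016 below TCP
print([((proj("scene",s["eef_pos"]+ex*.004+R[:,0]*y+R[:,2]*.016)[0]-o+.4)*5.4).round(0).tolist() for y in(-.013,.013)])
E
```

```text
[-0.98088786 -0.19439534 -0.00833423] [ 0.58690523 -0.01533821  0.23303372]
0.04 [[354.0, 165.0], [268.0, 181.0]]
0.044 [[354.0, 176.0], [268.0, 191.0]]
0.048 [[354.0, 186.0], [268.0, 202.0]]
[[346.0, 81.0], [258.0, 96.0]]
```

```bash
python3 - <<'E'
from h import *
for q in("clip_pivot","lip_a","lip_b"):
    print(q,[(round(d["score"],2),[round(float(v),1) for v in d["position"]]) for d in landmark_of("scene",q)])
s=arm.sense();R=cv2.Rodrigues(s["eef_rot"])[0]
print(proj("scene",[s["eef_pos"]+R[:,2]*.016]),proj("scene",[s["eef_pos"]+R[:,2]*.026]))
print(look_for("scene","clip_pivot"))
a=cv2.imread("pics/scene11.png")[150:230,270:350]
cv2.imwrite("pics/c12.png",cv2.resize(a,None,fx=7.5,fy=7.5,interpolation=cv2.INTER_CUBIC))
E
```

```text
clip_pivot [(0.83, [292.7, 162.8]), (0.62, [201.9, 306.6]), (0.6, [222.2, 217.2])]
lip_a [(0.82, [230.1, 213.7]), (0.76, [299.8, 163.5]), (0.7, [228.6, 217.6]), (0.61, [215.2, 307.6]), (0.5, [206.2, 302.8]), (0.44, [250.6, 155.2])]
lip_b [(0.82, [230.1, 213.7]), (0.76, [299.8, 163.5]), (0.7, [228.6, 217.6]), (0.61, [215.2, 307.6]), (0.5, [206.2, 302.8]), (0.44, [250.6, 155.2])]
[[304.48834459 194.21307596]] [[304.58353768 199.31012445]]
[{'extent': [142.2, 267.5, 171.4, 308.1], 'score': 0.95}, {'extent': [296.4, 174.9, 317.6, 220.6], 'score': 0.79}, {'extent': [203.7, 197.5, 224.8, 236.4], 'score': 0.65}, {'extent': [126.9, 214.0, 182.9, 268.5], 'score': 0.26}]
```

View pics/c12.png

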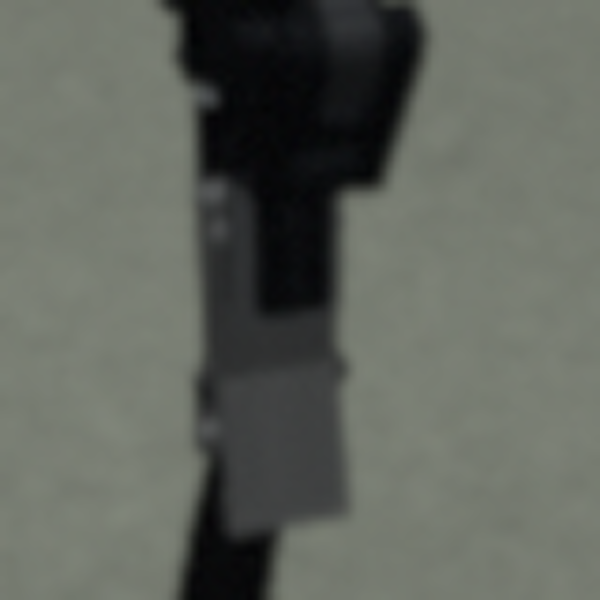

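```bash
python3 - <<'E'
from h import *
s=arm.sense();R=cv2.Rodrigues(s["eef_rot"])[0]
ex=-R[:,1]
for x in(.009,.024):
  for z in (0,-.004):
    print(x,z,[((proj("scene",s["eef_pos"]+ex*x+R[:,0]*y+R[:,2]*z)[0]-(270,150)+.43)*7.5).round(0).tolist() for y in(-.011,.011)])
E
```

```text
0.009 0 [[325.0, 289.0], [220.0, 306.0]]
0.009 -0.004 [[325.0, 273.0], [219.0, 290.0]]
0.024 0 [[345.0, 332.0], [238.0, 350.0]]
0.024 -0.004 [[345.0, 316.0], [238.0, 334.0]]
```

```bash
python3 go.py .5953 -.0095 .2 .1945; python3 -m creep '[[-4.5,-9,15,0.003,1],[0,0,15,0,1],[0,0,0,0,1]]' 30; python3 go.py .5953 -.0095 .164 .1945
```

```text
t 11.8 pos [ 0.5872 -0.0159  0.234 ] F [-0.6861 -0.167  -1.2026] gap 0.217 q6 -0.0629108532573684 tilt [ 0.0119 -0.0065 -0.9999]
shift mm in current tool axes [-4.9752 -8.8089 34.0578] yaw needed 0.0001374030083436395
shift after yaw -4.976435270952557 -8.808233378117777 34.05782530080778
t: 12.18
eef_pos: [0.5953, -0.0107, 0.2015]
eef_rot: [-2.42, 2.0, -0.019]
force: [-0.3, -0.9, -0.1]
finger_gap: 0.214
t 12.18 pos [ 0.5953 -0.0107  0.2015] F [-0.3347 -0.9065 -0.1097] gap 0.214 q6 -0.07370926494566558 tilt [ 0.0106 -0.0064 -0.9999]
shift mm in current tool axes [-1.4797  0.1054 37.4496] yaw needed -0.005152558924942596
shift after yaw -1.4801929769406938 0.0978205876631985 37.449553356241815
```

```bash
python3 - <<'E'
from h import *
im=snapshot("scene")[:,:,::-1].copy()
s=arm.sense();R=cv2.Rodrigues(s["eef_rot"])[0];ex=-R[:,1]
a=cv2.resize(im[180:280,260:360],None,fx=6,fy=6,interpolation=cv2.INTER_CUBIC)
def dot(X,c):
    q=(proj("scene",X)[0]-(260,180)+.42)*6; cv2.circle(a,(int(q[0]),int(q[1])),2,c,-1)
for y in(-.013,.013):
    dot(s["eef_pos"]+ex*.013+R[:,0]*y+R[:,2]*.056,(0,255,0))
    dot(s["eef_pos"]+ex*.004+R[:,0]*y+R[:,2]*.026,(0,0,255))
c,sn=np.cos(.1945),np.sin(.1945)
for y in(-.05,0,.05): dot([.5957-sn*y,-.009+c*y,.12],(255,0,0))
cv2.imwrite("pics/c13.png",a)
E
```

```text
(no output)
```

View pics/c13.png

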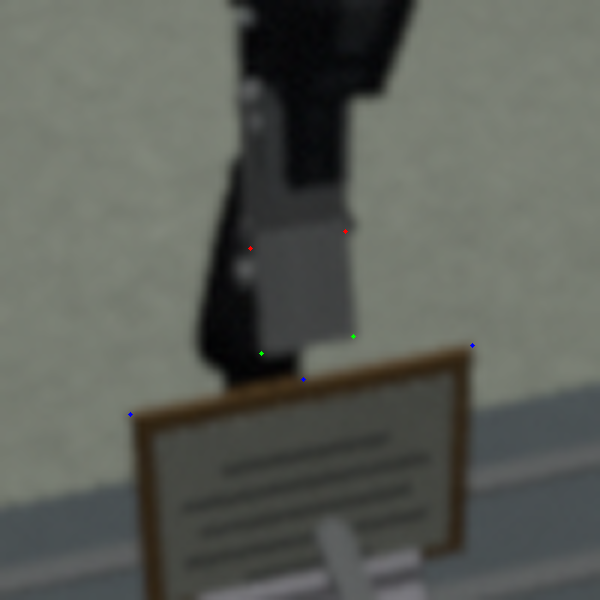

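```bash
cat > cf.py <<'E'
from h import *
from scipy.optimize import least_squares
def C(x,y,o,f): return np.array([o[0]+x/f-.42,o[1]+y/f-.42])
def pt(p,pos,R,side,m,yc):
    # m: parked (x outward, z) mm ; p: d along R0(y), along ex, depth, theta
    h=.35; x,z=m
    x,z=x*np.cos(h)-z*np.sin(h), z*np.cos(h)+x*np.sin(h)
    x*=side
    th=p[3]; x,z=x*np.cos(th)+z*np.sin(th), -x*np.sin(th)+z*np.cos(th)
    ex=-R[:,1] if R[0,1]<0 else R[:,1]
    return pos+ex*(p[1]+x)/1e3+R[:,0]*(p[0]+yc)/1e3+R[:,2]*(p[2]-z)/1e3
s=arm.sense()
R13=cv2.Rodrigues(s["eef_rot"])[0];pos13=s["eef_pos"]
R10=cv2.Rodrigues(np.array([-1.654,2.643,-.043]))[0];pos10=np.array([.467,-.3133,.232])
# R0 dir: sign of world y
y10=-np.sign(R10[1,0])*-1;y13=np.sign(R13[1,0])
o10=(91,140);o13=(260,180)
obs=[(10,(265,278),1,(3.5,-31),13),(10,(190,262),1,(3.5,-31),-13),(10,(325,226),-1,(1.5,-31),13),(10,(195,12),-1,(21,38),-13),(10,(255,22),-1,(21,38),13),
(13,(355,338),1,(3.5,-31),13),(13,(258,353),1,(3.5,-31),-13),(13,(240,282),-1,(1.5,-31),-13)]
def f(p,full=False):
    r=[]
    for k,c,sd,m,yc in obs:
        R,pos,o,sg=(R10,pos10,o10,y10) if k==10 else (R13,pos13,o13,y13)
        pp=np.array(p,float); 
        r+=list(proj("scene",pt(pp,pos,R,sd,m,sg*yc))[0]-C(*c,o,6))
    r=np.array(r)
    return r if full else np.r_[r,(p[1])/4]
q=least_squares(f,[0,0,20,0],loss="soft_l1"); print(y10,y13,q.x); print(f(q.x,True).reshape(-1,2).round(1))
L=[pt(q.x,pos13,R13,sd,(1.5,-27),0) for sd in(1,-1)];print(L, pos13)
E
python3 cf.py
```

```text
-1.0 -1.0 [ 0.37079853 -0.82284876 25.15325731 -0.05114528]
[[ 0.  -0.2]
 [ 0.8 -0.6]
 [-0.5  1.6]
 [-1.8 -0.1]
 [ 0.3  0.8]
 [-0.1 -1.3]
 [ 0.5 -0.9]
 [-0.3  1.6]]
[array([ 0.60738871, -0.00920215,  0.15296522]), array([ 0.58647836, -0.01322435,  0.1516445 ])] [ 0.59581409 -0.0106177   0.20226163]
```

```bash
python3 -m creep '[[-2,1,10,-0.004,1],[0,0,10,0,1],[0,0,8,0,1]]' 30; python3 go.py .5953 -.0090 .163 .1945; python3 - <<'E'
from h import *
im=snapshot("scene")[:,:,::-1].copy()
a=cv2.resize(im[180:280,260:360],None,fx=6,fy=6,interpolation=cv2.INTER_CUBIC)
cv2.imwrite("pics/c14.png",a)
E
```

```text
t: 12.6
eef_pos: [0.5952, -0.0088, 0.1735]
eef_rot: [-2.423, 1.993, -0.023]
force: [0.3, -0.2, -1.0]
finger_gap: 0.215
t 12.6 pos [ 0.5952 -0.0088  0.1735] F [ 0.329  -0.2289 -1.0358] gap 0.215 q6 -0.07361229923596165 tilt [ 0.0143 -0.006  -0.9999]
shift mm in current tool axes [ 0.1295  0.1198 10.461 ] yaw needed -0.00035235231613128803
shift after yaw 0.12943819444725146 0.11979795066607922 10.46103226841273
```

View pics/c14.png

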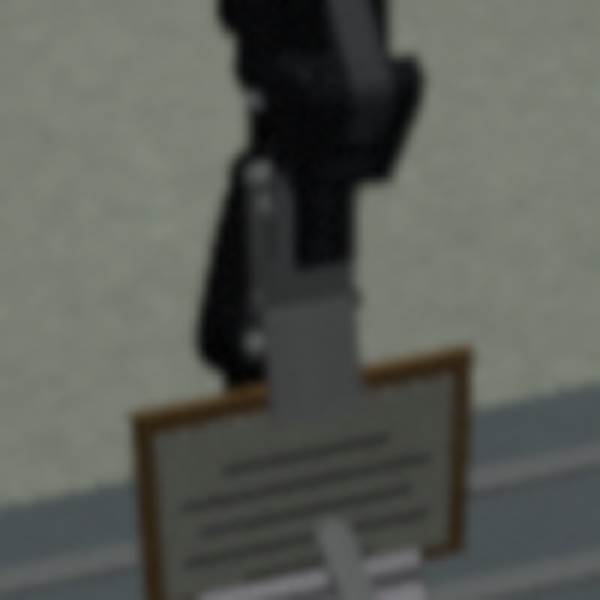

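```bash
python3 -m creep '[[0,0,6,0,1],[0,0,6,0,1]]' 30; python3 go.py .5953 -.0090 .163 .1945; python3 - <<'E'
from h import *
im=snapshot("scene")[:,:,::-1].copy()
a=cv2.resize(im[190:270,270:350],None,fx=7.5,fy=7.5,interpolation=cv2.INTER_CUBIC)
cv2.imwrite("pics/c15.png",a)
im=snapshot("top")[:,:,::-1].copy()
cv2.imwrite("pics/c15t.png",cv2.resize(im[160:280,250:410],None,fx=5,fy=5,interpolation=cv2.INTER_CUBIC))
E
```

```text
t: 12.9
eef_pos: [0.5949, -0.0089, 0.1597]
eef_rot: [-2.423, 1.994, -0.021]
force: [0.8, -0.2, -1.2]
finger_gap: 0.222
t 12.9 pos [ 0.5949 -0.0089  0.1597] F [ 0.7785 -0.2226 -1.1838] gap 0.222 q6 -0.07384600670100053 tilt [ 0.0127 -0.0061 -0.9999]
shift mm in current tool axes [ 0.2293 -0.3787 -3.2738] yaw needed -0.0005976113827292906
shift after yaw 0.22953155879239295 -0.3785386708526536 -3.2738099312891
```

View pics/c15.png

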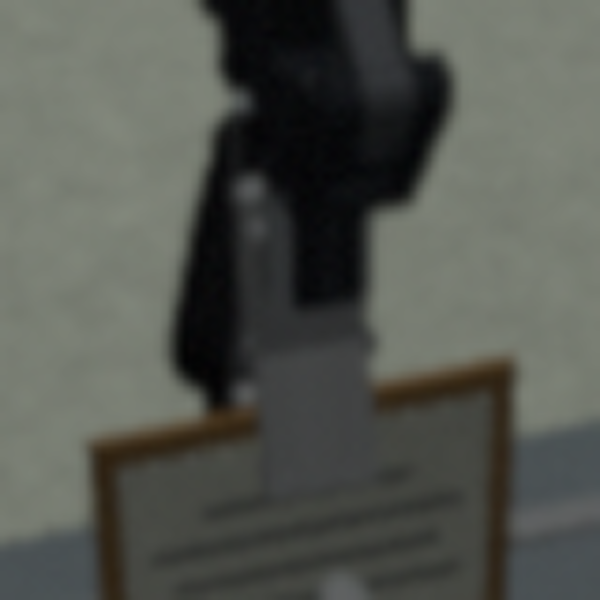

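View pics/c15t.png

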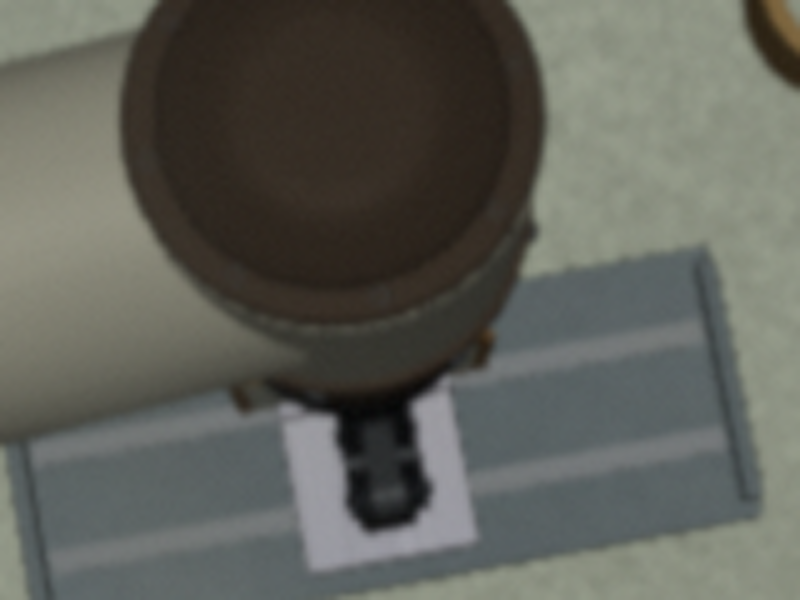

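```bash
python3 -m creep '[[0,0,-2,0,1],[0,0,0,0,1]]' 30; python3 go.py .5953 -.0090 .163 .1945; python3 - <<'E'
from h import *
im=snapshot("scene")[:,:,::-1].copy()
for q in("card_top","clip_pivot","lip_a"): print(q,[(round(d["score"],2),[round(float(v),1) for v in d["position"]]) for d in landmark_of("scene",q)])
s=arm.sense();R=cv2.Rodrigues(s["eef_rot"])[0];ex=-R[:,1];ey=-R[:,0]
a=cv2.resize(im[190:270,270:350],None,fx=7.5,fy=7.5,interpolation=cv2.INTER_CUBIC)
th,h=-.051,.35
def P_(side,x,z,y):
    x,z=x*np.cos(h)-z*np.sin(h), z*np.cos(h)+x*np.sin(h);x*=side
    x,z=x*np.cos(th)+z*np.sin(th), -x*np.sin(th)+z*np.cos(th)
    return s["eef_pos"]+ex*(-.8+x)/1e3+ey*y/1e3+R[:,2]*(25.2-z)/1e3
for sd,col in((1,(0,255,0)),(-1,(0,0,255))):
    for x,z in((1.5,-31),(1.5,-23),(3.5,-31),(3,0)):
        for y in(-13,13):
            u=(proj("scene",P_(sd,x,z,y))[0]-(270,190)+.43)*7.5; cv2.circle(a,(int(u[0]),int(u[1])),2,col,-1)
    print(sd,P_(sd,1.5,-27,0),P_(sd,1.5,-31,0))
cv2.imwrite("pics/c16.png",a)
E
```

```text
t: 13.25
eef_pos: [0.5949, -0.0089, 0.1619]
eef_rot: [-2.424, 1.994, -0.021]
force: [0.3, 0.4, 0.3]
finger_gap: 0.218
t 13.25 pos [ 0.5949 -0.0089  0.1619] F [0.288  0.3671 0.3056] gap 0.218 q6 -0.07375664480776134 tilt [ 0.0123 -0.0063 -0.9999]
shift mm in current tool axes [ 0.1402 -0.3694 -1.0839] yaw needed -0.0005758386068492882
shift after yaw 0.14036978694256375 -0.3693657754992811 -1.0839161940312252
card_top [(0.91, [241.5, 310.5])]
clip_pivot [(0.98, [289.7, 161.8]), (0.86, [236.7, 311.1]), (0.58, [222.2, 216.6]), (0.56, [379.6, 192.5])]
lip_a [(0.97, [229.3, 215.3]), (0.78, [299.2, 164.1]), (0.75, [300.2, 167.6]), (0.65, [238.9, 308.8]), (0.58, [250.5, 313.1]), (0.51, [229.0, 218.8])]
1 [ 0.60616657 -0.00713556  0.11222793] [ 0.60774162 -0.00685807  0.10856157]
-1 [ 0.58527268 -0.0112472   0.11092214] [ 0.58416122 -0.01149838  0.10708788]
```

View pics/c16.png

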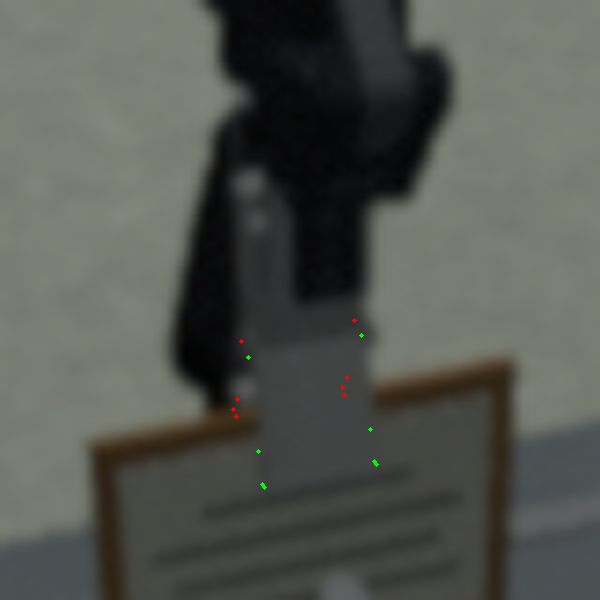

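```bash
python3 - <<'E'
from h import *
s=arm.sense();R=cv2.Rodrigues(s["eef_rot"])[0];ex=-R[:,1]
f=lambda x,d:proj("scene",s["eef_pos"]+ex*x/1e3+R[:,2]*d/1e3)[0][::-1].round(1)
print("pivot",f(-.8,25.2),"lips",f(9.7,50.1),f(-11.3,50.1),"card",proj("scene",[.5957,-.009,.12])[0][::-1])
print("front tip outer corner mid", f(13,54),f(15,54),f(13,56))
E
```

```text
pivot [235.2 309.8] lips [250.1 311.6] [241.9 308.3] card [242.88876041 310.17362417]
front tip outer corner mid [253.1 312.1] [253.9 312.4] [253.9 312.1]
```

```bash
python3 - <<'E'
from h import *
cv2.imwrite("pics/fin.png",snapshot("scene")[:,:,::-1])
s=arm.sense();print(s["t"],s["eef_pos"],s["force"],s["finger_gap"])
E
```

```text
13.5 [ 0.59465339 -0.00896826  0.16152865] [ 0.23423089  0.69824978 -0.11557113] 0.21932414533900985
```

View pics/fin.png

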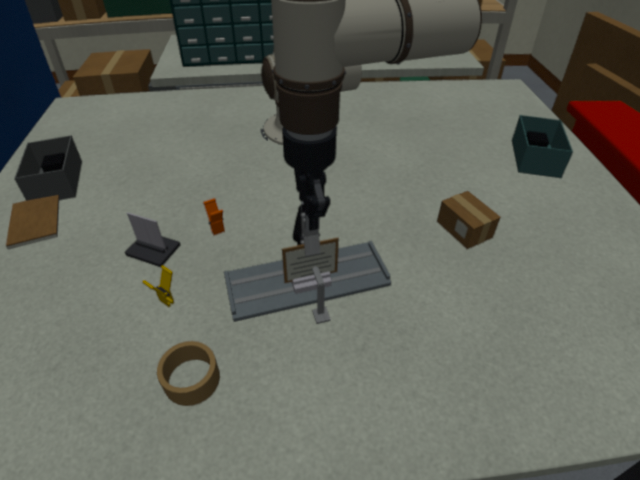

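The strip is empty and the other objects are where they were. The clip straddles the middle of the card's top edge near (311,240), and the pointer tip sits near (315,267) in front of the card.

```bash
python3 -c "
from plant import arm
print(arm.finish_job())"
```

```text
the job is handed in; nothing more can be done
None
```

I slid the card to the pointer, then squeezed the steel clip off its strip and held it open around the middle of the card's top edge. I handed the job in at about 13.5 s, still squeezing the clip, and no verdict was reported.

- **Card:** I estimate it is within about 0.5 mm of the pointer. The last position fit, before a final small correction, showed 0.8 mm. I judged that correction by eye in the picture. The card's corners did not shift more than about a pixel (2 mm) after I let go of the grip.
- **Clip:** My fit puts the lips about 21 mm apart, centred on the card to about 1 mm front to back. That leaves about 8 mm clear on each side, with the lip centres about 8 mm below the top edge. The measured tool force was under 1 N, so nothing suggests the clip touches the card.
- **Other things:** In the last picture the carton, tape, screwdriver and the orange and yellow look-alikes had not moved.

**Checks that disagreed:**
- **Lips:** The network put the rear lip about 3 pixels higher in the picture than my fit, possibly because the card partly hides it. The front jaw tip also showed about 1 pixel lower than the fit.
- **Sideways centring:** The network put the clip up to about 2 mm towards +y.
- **Gripper gap:** It read about 18.5 mm, against 21 mm expected over the fully squeezed handles.
- **Not confirmed:** The arm blocked the top camera, so the front-to-back clearance comes from one camera and the arm's measured position.

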